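# Clear and close the lapping plate

### The arm

A 6-joint arm with a two-finger parallel gripper is mounted at the origin on a cart in front of the work surface, level with it; the furniture and walls round the work are solid. World frame = base frame: x ahead of the robot, y to its left, z up, the work surface at z = 0. Lengths are in m, angles in rad, forces in N, time in s.
With the tool pointing down it reaches from about 0.325 to 0.775 m from the base axis. Payload 5.5 kg.
Tool frame: the origin (TCP) lies between the finger pads; the fingertips stand 8 mm ahead of it and the grasp point (between the pads) lies 11 mm behind it (tcp_to_tips is the distance from the TCP to the fingertips, in m); z points along the fingers, y is the line along which they close (so a half turn about z gives the same grasp; the last joint's range is limited). The gripper opens to 88 mm and grips with 3 to 60 N. Pads are 20 mm wide; open, the fingers measure 115 mm over their backs; the gripper's body (75 mm by 178 mm) begins 61 mm behind the grasp point.
Start: joints at [-1.175, 0.091, 1.231, -0, 1.82, -0.057], TCP at [0.262, -0.54, 0.231] pointing down, gripper open.
Joint ranges: [-2.87, 2.87], [-0.86, 2.18], [0.17, 2.46], [-1.51, 4.65], [0.06, 2.69], [-2.65, 2.65]. Speed limits (rad/s): [2.57, 2.57, 3.01, 3.14, 3.14, 3.14].

### API

Orientations are given as a unit quaternion [w, x, y, z].
In Python, from bench import * gives the robot as it stands. Calls block until the motion is done:
- move_to(position, orientation): joint-space move of the TCP to a pose.
- move_l(position, speed=0.15, orientation=None): straight line of the TCP; orientation=None keeps the orientation; speed is the mean speed in m/s.
- movej(angles): joint-space move.
- gripper_open() and close(): open the fingers fully, or close them until they stop; the grip force is fixed at half the most.
- hold(seconds).
- inverse_kinematics(position, orientation): joint angles nearest the present ones, or None.
- state(): the state.
- get_image(name): name is "side" or "top" or "wrist"; returns a dict with "frame" (420x560x3 uint8, blue, green, red), "depth" (420x560 float32, m along the optical axis (not along the pixel's ray), 0 where there is no reading), "camera_matrix" (3x3 intrinsics, pixels), "view" (4x4, takes a point from world to camera coordinates). Camera axes: x right, y up, looking along -z (the intrinsics and any distortion apply to the point x, -y, -z); pixel columns grow to the right and rows downward; lengths in m; the calibration is good to about 2 mm. The wrist camera is an equidistant fisheye: a pixel r from the principal point sees the ray r / f radians off the axis. A picture is of the moment at which its call begins.
A pose or a line that the arm cannot do raises IKError and nothing moves.
- job_done(): hands the job in; it is judged then, once.
The state is a dict: "time": time; "joint_pos": joint angles; "dq": joint speeds; "joint_torque": joint torques, N m; "ee_pos": TCP position; "ee_rot": TCP orientation; "ft_force": force on the tool from outside, world axes, zero at the start; "moment": the same for the moment, N m; "finger_gap": finger opening in m; "finger_force": force on a finger pad.
Only numpy, scipy, OpenCV 4.12 (cv2) and the standard library are available. Lean on these libraries where they do the work, as an engineer would, in place of code of your own. Each camera call takes 0.05 s, during which the arm holds its last target. There are 200 camera calls.

### The job

Take the scraper block and wipe all five rock chips off the lapping plate into the trough along its front edge, touching the chips with nothing but the scraper, then stand the scraper back upright in its rest. Then close the plate with its plywood cover: tilt the cover and angle its tongue into the groove under the rear rail, squarely and centred, then lower it so that it lies flat on the plate, locked behind the ridge. Leave the wash bottle, the petri dish and the timer where they are.

Things in the scene. Friction and masses are not known exactly. Their poses are not given: they have to be found in the camera images.
- lap_station: Hand-lapping station, fixed on the bench. Origin: under the middle of its plate, at bench height; x points to the rear (to the silver rail), y left, z up. Dark lapping plate with a grid of fine grooves: x -85 to +85 mm, y -90 to +90, flat top at z = 32. Chip trough in front of it, cover rail along its rear edge. The other points of the station have the same axes.
- trough_floor (a point): Middle of the floor of the steel chip trough along the plate's front edge (station x -114, z 4 mm). Inside it is 58 mm wide (station x -143 to -85) and 176 mm long along y; thin walls up to z = 28.5 mm, below the plate's top.
- ridge_top (a point): Middle of the top of the small locking ridge that runs right across the plate in front of the groove: station x 58.5 to 64 mm, 5.5 mm above the plate (z = 37.5).
- groove_end (a point): Foot of the groove's end wall (station x 85, z 32 mm). The rail (x 77 to 105, y -97 to 97, top z 51) has a lip over the groove, x 77 to 85, its underside at z = 43, 11 mm over the plate, edge bevelled. Held flat or nearly flat the cover's tongue cannot pass between ridge and lip; tilted 16 to 22 degrees, tongue edge low, it slides in along its own plane.
- cover: Loose plywood cover board, 168 (x) x 176 (y) x 14 mm, 0.22 to 0.37 kg, flat on the bench at the start. Origin: centre of the underside, z up; x points to the edge with the dark tongue. A recess across the underside (x 56 to 68.5, 7 mm deep) drops over the station's ridge. Closed: axes as the station's, origin within -3 to +1 mm of the station's in x, at z = 32 mm there.
- cover_tongue (a point): Middle of the lower tip edge of the cover's dark tongue: 84, 0, 0 mm in the cover's frame, same axes. The tongue is 8 mm thick (z 0 to 8, tip bevelled 2 mm); above it the board's edge is set back to x = 73.5.
- cover_handle (a point): Top middle of the cover's black batten handle (0, 0, 44 mm in the cover's frame, same axes): 16 mm thick along x, 90 mm long along y, standing 30 mm above the board's top (z 14 to 44), flat faces; near the board's centre of mass.
- scraper: Scraper block standing in its rest, 0.14 to 0.24 kg: black rubber lip at the bottom (16 to 18 mm thick along x), metal strip (22 mm thick), blue grip above (20 mm thick along x, z 20 to 56 mm, flat faces). 100 mm wide along y, 56 mm tall. Origin: centre of the underside, z up.
- scraper_rest: Grey plastic rest for the scraper, fixed on the bench: shallow tray 50 (x) x 128 (y) mm, inner floor 38 x 116 mm at z = 4 mm, rim up to z = 12 mm. Origin: centre of its underside; y along its long side. The scraper stands in it on its lip, its long side along the rest's.
- chip_1: Rock chip 1 of 5: pale, angular, about 23 x 19 x 12 mm, 12 g, loose on the lapping plate. Origin: centre of its underside as it lies at the start (a chip may turn over when pushed).
- chip_2: Rock chip 2 of 5: reddish, angular, about 23 x 19 x 12 mm, 12 g, loose on the lapping plate. Origin: centre of its underside as it lies at the start (a chip may turn over when pushed).
- chip_3: Rock chip 3 of 5: pale, angular, about 23 x 19 x 12 mm, 12 g, loose on the lapping plate. Origin: centre of its underside as it lies at the start (a chip may turn over when pushed).
- chip_4: Rock chip 4 of 5: reddish, angular, about 23 x 19 x 12 mm, 12 g, loose on the lapping plate. Origin: centre of its underside as it lies at the start (a chip may turn over when pushed).
- chip_5: Rock chip 5 of 5: pale, angular, about 23 x 19 x 12 mm, 12 g, loose on the lapping plate. Origin: centre of its underside as it lies at the start (a chip may turn over when pushed).
- wash_bottle: Bystander: white wash bottle with a red cap, 62 x 92 x 162 mm, origin under its middle.
- petri_dish: Bystander: petri dish with a pink filling, 60 mm across, 15 mm high, origin under its middle.
- microscope_1: White microscope, fixed, on the right behind the free bench: it stands between x = 0.55 and 0.88 m and between y = -0.34 and -0.11 m of the world, 0.4 m high (its stage at 0.14 m, eyepieces above): keep hand and arm clear of it.
- timer: Bystander: white timer with three buttons, 62 x 62 x 20 mm, origin under its middle.
There are look-alikes about, which are no part of the job. There is more than one size of the scraper; the job needs the largest.

How it is judged:
By the outcome, as a careful person would: the job done as asked, in the order asked, and still so for the second after the job is handed in, with the robot touching nothing.
It also fails if it takes over 67 s, if anything falls off the work surface, if the arm or the gripper's body presses on something with over 40 N, if the wrist force passes 120 N, or if a joint passes its speed limit or range.

## Working session

There is one attempt and no reset: what is moved stays moved. The work goes in short steps, each a Python script; the robot and the scene stay as the last script left them, time stands still between calls to the robot, and variables do not carry over. Pictures are saved under pics/ and viewed, at most 10 in all, crops included, and the job is handed in when it is done.

```bash
ls; mkdir -p pics; cat > h.py <<'E'
from bench import *
import numpy as np, cv2
def save(n,f):
    im=get_image(n); np.savez('pics/'+f+'.npz',**{k:im[k] for k in('frame','depth','camera_matrix','view')}); cv2.imwrite('pics/'+f+'.png',im['frame']); return im
def load(f): return dict(np.load('pics/'+f+'.npz'))
def px(im,u,v,z=None):
    """pixel -> world from depth, or by intersection with plane z (pinhole)"""
    K=im['camera_matrix'];V=im['view']
    r=np.array([(u-K[0,2])/K[0,0],(v-K[1,2])/K[1,1],1.]); r=np.array([r[0],-r[1],-1.])
    T=np.linalg.inv(V); o=T[:3,3]; d=T[:3,:3]@r
    if z is None: return o+d*im['depth'][int(round(v)),int(round(u))]
    return o+d*(z-o[2])/d[2]
E
python3 - <<'E'
from h import *
print(state())
a=save('top','top0');b=save('side','side0')
for i in(a,b): print(i['camera_matrix'],np.linalg.inv(i['view']).round(3))
cv2.imwrite('pics/both.png',np.vstack([a['frame']]))
E
```

```text
pics
{'time': 0.0, 'joint_pos': array([-1.17473313e+00,  9.18909181e-02,  1.23189435e+00, -4.64299896e-05,
        1.81980942e+00, -5.67432446e-02]), 'dq': array([-0.00056805,  0.00055891, -0.00030011, -0.00030005, -0.00136072,
       -0.0002189 ]), 'joint_torque': array([-1.71391814e-03, -4.46455050e+01, -4.06447828e+01,  6.98893005e-02,
        2.94048968e-02, -1.37957995e-04]), 'ee_pos': array([ 0.26234431, -0.53928606,  0.2294829 ]), 'ee_rot': array([-9.82845307e-04,  9.74480870e-01,  2.24468330e-01, -1.91200580e-04]), 'ft_force': array([ 0.32046686, -0.31854679, -0.78585369]), 'moment': array([-0.03082736,  0.050914  , -0.00745962]), 'finger_force': 0.0, 'finger_gap': 0.0877890794346932}
[[507.46590182   0.         275.89745069]
 [  0.         507.46590182 207.7397342 ]
 [  0.           0.           1.        ]] [[ 0.007  0.993 -0.114  0.418]
 [-1.     0.005 -0.012 -0.105]
 [-0.012  0.114  0.993  1.735]
 [ 0.     0.     0.     1.   ]]
[[410.60135905   0.         282.42178544]
 [  0.         410.60135905 214.63233822]
 [  0.           0.           1.        ]] [[-0.996  0.014 -0.09   0.484]
 [-0.088 -0.409  0.908  1.165]
 [-0.024  0.913  0.408  0.636]
 [ 0.     0.     0.     1.   ]]
```

View pics/top0.png

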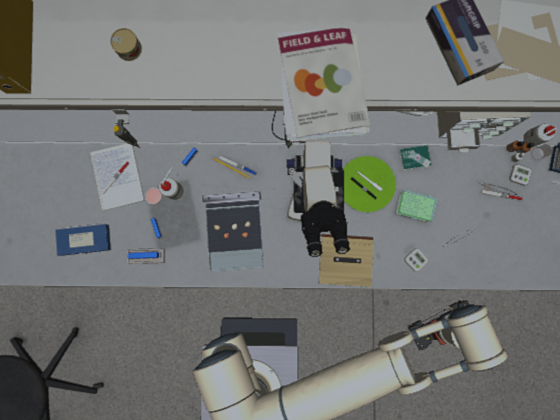

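View pics/side0.png

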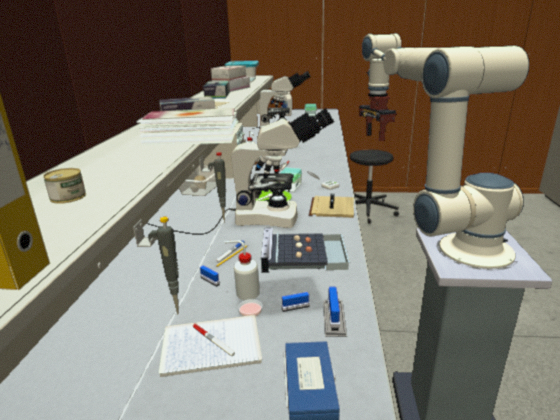

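The top view shows the station around (233,230), with its silver rail at row 197 and the trough at row 260. The cover is at (346,260). There are three candidates for the scraper: (146,256) standing in a rest, (155,227) loose and (189,156) loose. The one in the rest looks largest, which an enlarged crop should confirm.

```bash
python3 - <<'E'
from h import *
a=load('top0');b=load('side0')
c=cv2.resize(a['frame'][185:295,115:385],None,fx=2.96,fy=2.96,interpolation=cv2.INTER_CUBIC)
d=cv2.resize(b['frame'][185:335,190:370],None,fx=1.8,fy=1.8,interpolation=cv2.INTER_CUBIC)
o=np.zeros((c.shape[0]+d.shape[0],800,3),np.uint8);o[:c.shape[0],:c.shape[1]]=c;o[c.shape[0]:,:d.shape[1]]=d
cv2.imwrite('pics/crop1.png',o);print(o.shape)
for n,u,v in [('scr',146,256),('s2',155,227),('s3',189,156),('plate',233,230),('rail',233,197),('trough',236,262),('cover',330,275),('handle',346,260),('edge',233,288)]:
    print(n,px(a,u,v).round(3))
E
```

```text
(596, 800, 3)
scr [0.447 0.344 0.058]
s2 [0.546 0.324 0.032]
s3 [0.788 0.214 0.041]
plate [0.537 0.06  0.038]
rail [0.646 0.06  0.053]
trough [0.43  0.051 0.005]
cover [ 0.389 -0.266  0.015]
handle [ 0.439 -0.317  0.041]
edge [ 0.309  0.135 -0.782]
```

View pics/crop1.png

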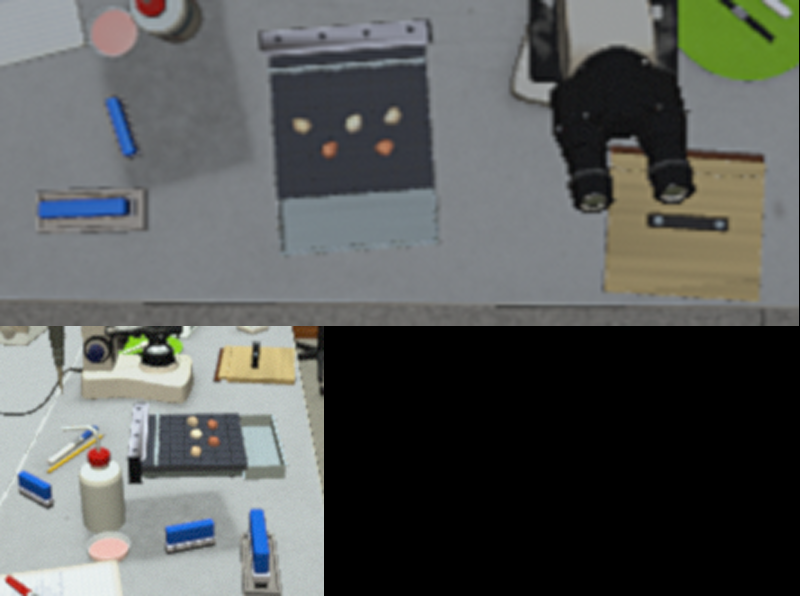

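In the enlarged crop, the blue scraper in the grey rest spans crop x 38–130, about 103 mm. The loose one at (120,127) is only about 65 mm and the third about 60 mm, so the one in the rest is the one meant. The cover is at crop (685,222) with its dark tongue at the rear, and five chips lie at crop rows 115–150.

```bash
cat >> h.py <<'E'
def Q(th=0.,tilt=0.):
    """tool down, closing axis (tool y) at world angle th; tilt: cover nose-down about its y axis"""
    from scipy.spatial.transform import Rotation as R
    r=R.from_euler('z',th)*R.from_euler('y',tilt)*R.from_matrix(np.array([[0,1,0],[1,0,0],[0,0,-1.]]))
    q=r.as_quat(); return np.array([q[3],q[0],q[1],q[2]])
def wpx(im,u,v,z=None):
    K=im['camera_matrix'];T=np.linalg.inv(im['view'])
    d=np.array([(u-K[0,2])/K[0,0],(v-K[1,2])/K[1,1]]);t=np.hypot(*d)
    r=np.array([d[0]/t*np.tan(t),-d[1]/t*np.tan(t),-1.]); d=T[:3,:3]@r;o=T[:3,3]
    if z is None: return o+d*im['depth'][int(round(v)),int(round(u))]
    return o+d*(z-o[2])/d[2]
def cloud(im,fish=False):
    K=im['camera_matrix'];T=np.linalg.inv(im['view']);D=im['depth']
    v,u=np.mgrid[:D.shape[0],:D.shape[1]].astype(float)
    x=(u-K[0,2])/K[0,0];y=(v-K[1,2])/K[1,1]
    if fish:
        t=np.hypot(x,y)+1e-9;s=np.tan(np.minimum(t,1.5))/t;x=x*s;y=y*s
    return np.stack([x*D,-y*D,-D],-1)@T[:3,:3].T+T[:3,3]
def rect(P,lo,hi,box):
    m=(P[...,2]>lo)&(P[...,2]<hi)&(P[...,0]>box[0])&(P[...,0]<box[1])&(P[...,1]>box[2])&(P[...,1]<box[3])
    q=P[m]; r=cv2.minAreaRect((q[:,:2]*1000).astype(np.float32)); return len(q),np.round(r[0],1),np.round(r[1],1),round(r[2],1),np.median(q[:,2]).round(4)
E
python3 - <<'E'
from h import *
a=load('top0');P=cloud(a)
print('bottle',px(a,169,187),'eyep',px(a,316,252),px(a,342,248), 'dish',px(a,153,196),'timer',px(a,416,259))
print('scr',rect(P,.045,.07,(.38,.5,.25,.45)))
print('rest',rect(P,.006,.03,(.38,.5,.25,.45)))
print('plate',rect(P,.024,.05,(.4,.7,-.06,.18)))
print('rail',rect(P,.045,.06,(.4,.7,-.06,.18)))
print('cover',rect(P,.008,.02,(.3,.6,-.45,-.2)))
print('handle',rect(P,.03,.06,(.3,.53,-.45,-.2)))
try:
    for f,p in [('w_cov',(.34,-.30,.24)),('w_sta',(.43,.06,.30)),('w_scr',(.42,.34,.22))]:
        move_to(np.array(p),Q(0)); hold(.15); save('wrist',f); s=state(); print(f,s['time'],s['ee_pos'].round(4))
except Exception as e: print(repr(e))
w=load('w_scr');print(w['camera_matrix'],np.linalg.inv(w['view']).round(3))
ims=[cv2.resize(load(f)['frame'],(400,300)) for f in('w_cov','w_sta','w_scr')]
cv2.imwrite('pics/w3.png',np.vstack([np.hstack(ims[:2]),np.hstack([ims[2],ims[2]*0])]))
E
```

```text
bottle [0.66868842 0.26126143 0.11910721] eyep [ 0.45549673 -0.19525631  0.3779431 ] [ 0.46663308 -0.26470295  0.37606972] dish [0.65335522 0.33897608 0.01476211] timer [ 0.44429987 -0.55739435  0.00721073]
scr (185, array([452. , 358.3]), array([20.2, 97.3]), 2.7, np.float64(0.0592))
rest (279, array([440.2, 352.7]), array([118.4, 194. ]), 0.4, np.float64(0.0095))
plate (2794, array([533.9,  59.5]), array([253.8, 192.1]), 4.5, np.float64(0.0321))
rail (452, array([588.2,  64. ]), array([144.2, 192.3]), 4.3, np.float64(0.0507))
cover (1801, array([ 461.1, -327.7]), array([221.1, 236.8]), 2.1, np.float64(0.0129))
handle (134, array([ 440.9, -318.8]), array([89.9, 15.8]), 86.8, np.float64(0.0429))
w_cov 1.2917 [ 0.3397 -0.3009  0.2397]
w_sta 2.8917 [0.4301 0.0591 0.2997]
w_scr 4.2167 [0.4208 0.339  0.2208]
[[325.1922621    0.         272.27846945]
 [  0.         325.1922621  212.74329295]
 [  0.           0.           1.        ]] [[ 1.     0.003 -0.001  0.421]
 [-0.002  0.96   0.281  0.415]
 [ 0.001 -0.281  0.96   0.375]
 [ 0.     0.     0.     1.   ]]
```

View pics/w3.png

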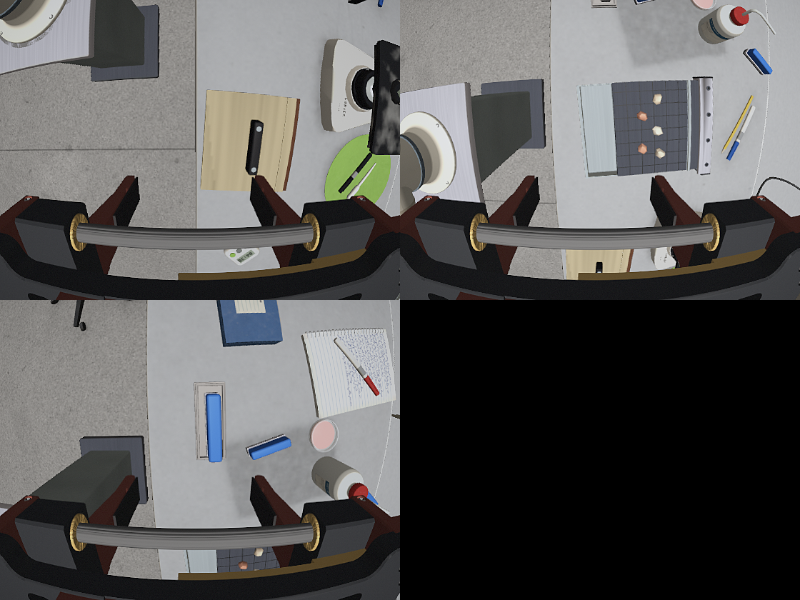

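The wrist views show the cover at (250,140) in the first tile, the station at (645,128) in the second with all five chips on the plate, and the scraper at (213,427) in the third, standing in its rest. The eyepieces reach forward to x≈0.455 at z≈0.38, so I need to check how far down they come. Next I'll refine the poses from the wrist clouds.

```bash
python3 - <<'E'
from h import *
def fit(P,m):
    q=P[m];r=cv2.minAreaRect((q[:,:2]*1000).astype(np.float32));return m.sum(),np.round(r[0],1),np.round(r[1],1),round(r[2],2),np.median(q[:,2]).round(4)
def box(P,x0,x1,y0,y1,z0,z1): return (P[...,0]>x0)&(P[...,0]<x1)&(P[...,1]>y0)&(P[...,1]<y1)&(P[...,2]>z0)&(P[...,2]<z1)
hs=lambda f:cv2.cvtColor(f,cv2.COLOR_BGR2HSV)
top=load('top0');TP=cloud(top)
for nm in('w_cov','w_sta','w_scr','top0','side0'):
    w=load(nm);P=cloud(w,nm[0]=='w');H=hs(w['frame']);B=w['frame'].astype(int)
    print('==',nm)
    def go(n,m):
        m=cv2.morphologyEx(m.astype(np.uint8),cv2.MORPH_OPEN,np.ones((2,2)))>0
        if m.sum()>30: print(n,*fit(P,m))
    if nm in('w_scr','top0'):
        go('scr',box(P,.38,.5,.25,.45,.05,.066)&(H[...,0]>95)&(H[...,0]<125)&(H[...,1]>120))
    if nm in('w_cov','top0'):
        go('handle',box(P,.38,.5,-.4,-.24,.038,.05))
        go('board',box(P,.33,.56,-.45,-.2,.009,.019)&(H[...,1]>50)&(H[...,0]<28))
    if nm in('w_sta','top0'):
        go('plate',box(P,.43,.66,-.06,.18,.028,.036)&(B.max(-1)<110))
        go('rail',box(P,.61,.67,-.06,.18,.046,.056))
        m=box(P,.47,.64,-.06,.18,.036,.05)&(H[...,1]>45)&(H[...,0]<30)&(B.max(-1)>130)
        n,_,st,c=cv2.connectedComponentsWithStats(m.astype(np.uint8))
        for i in range(1,n):
            if st[i,4]>6: print('chip',st[i,4],P[_==i].mean(0).round(4))
    m=box(P,.38,.56,-.34,-.12,.06,.5)
    if m.any():
        for z in np.arange(.06,.45,.04):
            k=m&(P[...,2]>z)&(P[...,2]<z+.04)
            if k.sum()>3: print('micro z%.2f'%z,k.sum(),P[k].min(0).round(3),P[k].max(0).round(3))
w=load('w_scr');print('rest corners z?')
P=cloud(w,True);H=hs(w['frame'])
m=box(P,.36,.52,.26,.45,.007,.016);print(fit(P,m))
E
```

```text
== w_cov
handle 1042 [ 419.5 -286.9] [ 66.6 189.7] 32.33 0.0441
board 14580 [ 428.  -323.6] [191.  182.3] 87.78 0.0143
micro z0.22 909 [ 0.384 -0.312  0.231] [ 0.394 -0.29   0.26 ]
micro z0.26 2088 [ 0.384 -0.314  0.26 ] [ 0.398 -0.289  0.3  ]
micro z0.30 10383 [ 0.38  -0.315  0.3  ] [ 0.426 -0.267  0.34 ]
micro z0.34 7924 [ 0.38  -0.304  0.34 ] [ 0.43  -0.268  0.357]
== w_sta
plate 13429 [540.  49.] [198.5 196.2] 6.06 0.0323
rail 2584 [564.   44.7] [249.5 219. ] 4.95 0.0512
chip 68 [0.5427 0.1137 0.0399]
chip 122 [0.5166 0.0827 0.0431]
chip 128 [0.52   0.0213 0.0418]
chip 46 [0.5527 0.0148 0.0414]
== w_scr
scr 1834 [453.5 353.1] [ 37.8 134.7] 11.61 0.06
== top0
scr 150 [448.5 360.9] [ 16.8 102.8] 2.87 0.0583
handle 105 [ 433.7 -237.9] [ 19.5 267.5] 2.44 0.0417
board 1271 [ 437.1 -260.1] [308.1 160. ] 86.8 0.0126
plate 1046 [520.7  24.7] [225.1 241.4] 4.65 0.0313
rail 302 [581.4 -10. ] [349.8 141.2] 52.1 0.0498
chip 9 [0.5465 0.1158 0.0407]
chip 13 [0.5203 0.0839 0.043 ]
chip 14 [0.5221 0.0209 0.0424]
micro z0.30 44 [ 0.498 -0.278  0.318] [ 0.559 -0.154  0.34 ]
micro z0.34 1153 [ 0.445 -0.284  0.34 ] [ 0.56  -0.156  0.38 ]
micro z0.38 303 [ 0.453 -0.282  0.38 ] [ 0.551 -0.174  0.395]
== side0
micro z0.26 9 [ 0.539 -0.206  0.291] [ 0.559 -0.17   0.3  ]
micro z0.30 182 [ 0.483 -0.201  0.3  ] [ 0.559 -0.152  0.34 ]
micro z0.34 482 [ 0.442 -0.264  0.34 ] [ 0.56  -0.152  0.38 ]
micro z0.38 89 [ 0.452 -0.269  0.38 ] [ 0.547 -0.172  0.394]
rest corners z?
(np.int64(1021), array([471.2, 358.9]), array([ 93.5, 123.7]), 1.75, np.float64(0.012))
```

```bash
cat >> h.py <<'E'
def plane(im,z,fish):
    K=im['camera_matrix'];T=np.linalg.inv(im['view']);s=im['depth'].shape
    v,u=np.mgrid[:s[0],:s[1]].astype(float);x=(u-K[0,2])/K[0,0];y=(v-K[1,2])/K[1,1]
    if fish:
        t=np.hypot(x,y)+1e-9;k=np.tan(np.minimum(t,1.5))/t;x=x*k;y=y*k
    d=np.stack([x,-y,-np.ones_like(x)],-1)@T[:3,:3].T;o=T[:3,3]
    return o+d*((z-o[2])/d[...,2])[...,None]
def big(m):
    n,l,st,c=cv2.connectedComponentsWithStats(m.astype(np.uint8),connectivity=4);return l==1+np.argmax(st[1:,4])
def fitm(im,m,z,fish):
    q=plane(im,z,fish)[m][:,:2]*1000;r=cv2.minAreaRect(q.astype(np.float32));return m.sum(),np.round(r[0],1),np.round(r[1],1),round(r[2],2)
def box(P,x0,x1,y0,y1,z0,z1): return (P[...,0]>x0)&(P[...,0]<x1)&(P[...,1]>y0)&(P[...,1]<y1)&(P[...,2]>z0)&(P[...,2]<z1)
hsv=lambda im:cv2.cvtColor(im['frame'],cv2.COLOR_BGR2HSV).astype(int)
E
python3 - <<'E'
from h import *
for nm in('w_cov','w_sta','w_scr','top0'):
    w=load(nm);f=nm[0]=='w';P=cloud(w,f);H=hsv(w);B=w['frame'].astype(int);print(nm)
    if nm in('w_scr','top0'): print('scr',fitm(w,big(box(P,.38,.5,.25,.45,.05,.066)&(H[...,0]>95)&(H[...,0]<125)&(H[...,1]>120)),.06,f))
    if nm in('w_scr',): print('rest',fitm(w,big(box(P,.38,.52,.25,.45,.0105,.0135)),.012,f))
    if nm=='w_cov':
        print('board',fitm(w,big(box(P,.33,.56,-.45,-.2,.009,.019)&(H[...,1]>50)&(H[...,0]<28)),.014,f))
        print('handle',fitm(w,big(box(P,.40,.48,-.4,-.24,.042,.048)),.044,f))
    if nm in('w_sta','top0'):
        print('rail',fitm(w,big(box(P,.60,.68,-.06,.18,.0495,.0545)),.051,f))
        m=box(P,.45,.64,-.06,.18,.026,.035)&(B.max(-1)<110);m=cv2.morphologyEx(m.astype(np.uint8),cv2.MORPH_CLOSE,np.ones((5,5)))>0
        print('plate',fitm(w,big(m),.032,f))
        m=box(P,.47,.585,-.03,.15,.0365,.052)
        n,l,st,c=cv2.connectedComponentsWithStats(m.astype(np.uint8))
        for i in range(1,n):
            if st[i,4]>6: print('chip',st[i,4],P[l==i].mean(0).round(4),np.ptp(P[l==i],axis=0).round(3))
# rail/ridge zoom
w=load('w_sta');c=cv2.resize(w['frame'][95:265,245:450],None,fx=3.5,fy=3.5,interpolation=cv2.INTER_CUBIC);cv2.imwrite('pics/sta.png',c)
E
```

```text
w_cov
board (np.int64(14601), array([ 435.1, -322.6]), array([175.3, 160.5]), 86.86)
handle (np.int64(957), array([ 438.5, -322.5]), array([89.7, 16.3]), 87.04)
w_sta
rail (np.int64(2406), array([642.9,  65.3]), array([ 29.5, 194.3]), 4.61)
plate (np.int64(13600), array([546.1,  62.1]), array([180.7, 187.2]), 3.99)
chip 139 [0.5442 0.1141 0.0409] [0.016 0.02  0.008]
chip 144 [0.5163 0.0826 0.0425] [0.018 0.018 0.009]
chip 143 [0.5464 0.0553 0.0409] [0.02  0.018 0.009]
chip 139 [0.5197 0.0216 0.0415] [0.017 0.019 0.009]
chip 137 [0.5542 0.0129 0.0425] [0.018 0.02  0.01 ]
w_scr
scr (np.int64(1835), array([449. , 356.4]), array([19.5, 95.8]), 2.63)
rest (np.int64(441), array([459.1, 358.8]), array([ 22.3, 123.3]), 2.01)
top0
scr (np.int64(156), array([451.5, 355.3]), array([18.4, 96. ]), 2.85)
rail (np.int64(34), array([645. ,  16.9]), array([16.9, 46.9]), 0.3)
plate (np.int64(2571), array([551.9,  60.8]), array([163.7, 179.2]), 4.44)
chip 27 [0.5535 0.116  0.0402] [0.033 0.02  0.011]
chip 24 [0.5588 0.0125 0.0417] [0.02  0.023 0.013]
chip 18 [0.5502 0.0566 0.0405] [0.017 0.013 0.009]
chip 22 [0.5179 0.0818 0.0419] [0.017 0.02  0.013]
chip 20 [0.5231 0.0222 0.0427] [0.014 0.014 0.012]
```

View pics/sta.png

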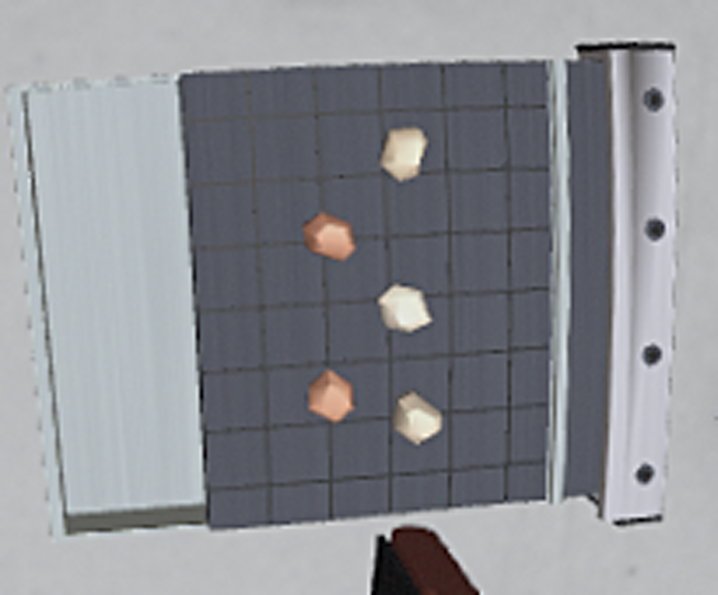

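The close view shows the plate with chips at (405,152), (330,235), (405,308), (330,396) and (417,417). The ridge line is at x≈558, the rail at x≈640 and the trough at the left. Heights match the text: plate 32, rail 51, scraper top 60 and handle top 44 mm. The station yaw is about 4.5°, so I'll take the scraper now.

```bash
cat >> h.py <<'E'
YAW=np.radians(4.5);ORG=np.array([.5535,.0592])
def S(x,y,z,o=None,yaw=YAW):
    o=ORG if o is None else o;c,s=np.cos(yaw),np.sin(yaw);return np.array([o[0]+c*x-s*y,o[1]+s*x+c*y,z])
def st(t=''):
    s=state();print(t,round(s['time'],2),s['ee_pos'].round(4),s['ft_force'].round(1),round(s['finger_gap'],4),round(float(s['finger_force']),1));return s
E
python3 - <<'E'
from h import *
t=np.radians(2.7)
move_to(np.array([.450,.356,.085]),Q(t)); move_l(np.array([.450,.356,.038]),.1); hold(.2); st('at')
close(); hold(.2); s=st('closed')
move_l(np.array([.450,.356,.10]),.12); st('lift')
move_to(np.array([.47,.17,.12]),Q(YAW))
move_l(S(32,0,0)*0+S(.032,.030,.10),.25); hold(.3); st('above A')
save('wrist','wA')
E
```

```text
at 5.65 [0.4505 0.3564 0.0391] [ 0.1 -0.2  0.1] 0.0877 0.0
closed 6.9 [0.45  0.356 0.038] [ 0.6  0.3 -0.5] 0.02 30.0
lift 7.57 [0.4498 0.3558 0.0993] [ 0.3  0.6 -1.8] 0.0197 30.0
above A 9.35 [0.5827 0.0924 0.1006] [-0.1 -0.5 -1. ] 0.0198 30.0
```

```bash
cat >> h.py <<'E'
def sweep(y,x0=.032,x1=-.089,z=None):
    move_l(S(x0,y,.075),.15,Q(YAW)); move_l(S(x0,y,.069),.05); hold(.3); f0=state()['ft_force'][2]
    zz=.069
    while z is None and zz>.0635:
        zz-=.0007; move_l(S(x0,y,zz),.02); hold(.06)
        if abs(state()['ft_force'][2]-f0)>4: break
    zz=z or zz+.0005
    st('contact %.4f f0 %.1f'%(zz,f0))
    move_l(S(x0,y,zz),.02); move_l(S(x1,y,zz),.09); st('swept'); hold(.15)
    move_l(S(x1,y,.10),.2); return zz
E
python3 - <<'E'
from h import *
z=sweep(.030); st('A done')
move_l(S(.0,.0,.12),.25);hold(.1); im=save('wrist','wA2'); st()
P=cloud(im,True); 
cv2.imwrite('pics/wA2c.png',im['frame'])
E
```

```text
contact 0.0653 f0 -1.4 12.13 [0.5833 0.0916 0.066 ] [-2.1 -0.9  5.7] 0.0197 30.0
swept 13.88 [0.4624 0.0822 0.066 ] [1.8 0.1 6.4] 0.02 30.0
A done 14.35 [0.462  0.0821 0.0993] [-0.7 -0.4 -0.8] 0.0196 30.0
 15.03 [0.5522 0.0595 0.1187] [ 0.5 -0.2 -1.2] 0.0199 30.0
```

View pics/wA2c.png

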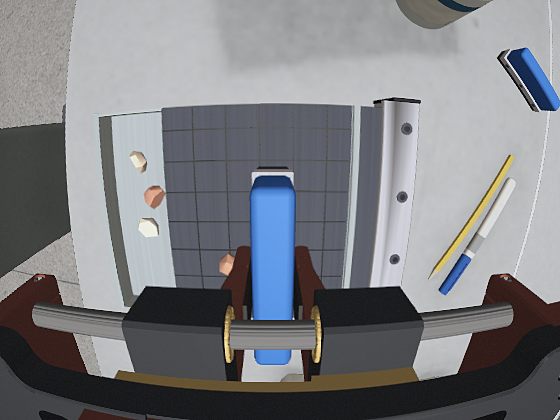

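After pass A, three chips lie in the trough at (138,160), (154,196) and (148,228). Chip 4 is still on the plate at (228,263). Now pass B.

```bash
python3 - <<'E'
from h import *
move_l(S(.032,-.038,.11),.25,Q(YAW))
z=sweep(-.038); st('B done')
move_l(S(-.06,-.06,.16),.25);hold(.1); im=save('wrist','wB2'); st()
P=cloud(im,True);H=hsv(im)
m=(H[...,1]>45)&(H[...,0]<30)&(im['frame'].max(-1)>130)|((im['frame'].min(-1)>190)&box(P,.4,.62,-.05,.17,.0,.06))
m&=box(P,.38,.65,-.05,.17,-.01,.07)
n,l,s,c=cv2.connectedComponentsWithStats(m.astype(np.uint8))
for i in range(1,n):
    if s[i,4]>25: print(s[i,4],c[i].round(),P[l==i].mean(0).round(3))
E
```

```text
contact 0.0653 f0 -1.1 18.18 [0.5886 0.0238 0.066 ] [-3.2  0.6  5.1] 0.0198 30.0
swept 19.93 [0.4677 0.0143 0.066 ] [ 1.1 -0.4  7. ] 0.0199 30.0
B done 20.4 [0.4673 0.0143 0.0993] [ 0.  -0.9 -1.6] 0.0199 30.0
 20.98 [ 0.4968 -0.0049  0.1571] [-0.7  0.3 -2.6] 0.0198 30.0
155 [218.  40.] [0.436 0.144 0.016]
52 [276.  33.] [0.487 0.157 0.001]
26 [252.  36.] [0.465 0.152 0.001]
26 [293.  35.] [0.503 0.156 0.001]
4528 [215. 145.] [0.438 0.044 0.007]
457 [408. 159.] [0.615 0.051 0.038]
30 [178. 110.] [0.407 0.076 0.029]
91 [202. 141.] [0.425 0.048 0.004]
591 [184. 193.] [ 0.415 -0.     0.027]
130 [212. 200.] [ 0.44  -0.006  0.018]
221 [361. 243.] [ 0.594 -0.045  0.001]
26 [324. 242.] [ 0.554 -0.047  0.001]
```

View pics/wB2.png

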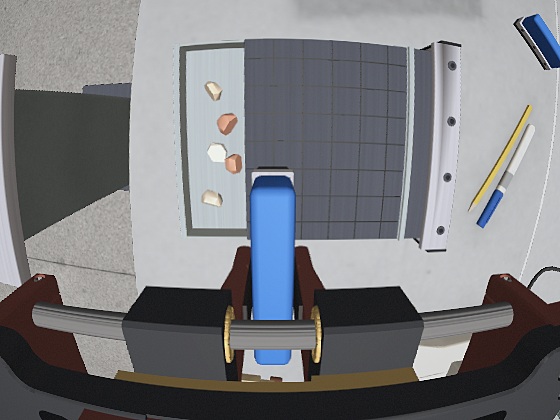

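All five chips are in the trough, at (213,91), (227,123), (217,153), (233,163) and (212,198), and the plate is clear. I'll put the scraper back, and profile the wrist above the TCP from the first clouds to check its clearance to the eyepieces.

```bash
python3 - <<'E'
from h import *
move_l(np.array([.47,.17,.12]),.3,Q(YAW)); move_to(np.array([.450,.356,.10]),Q(np.radians(2.7)))
move_l(np.array([.450,.356,.050]),.15); move_l(np.array([.450,.356,.0382]),.05); hold(.25); st('down')
gripper_open(); hold(.1); st('open')
move_l(np.array([.450,.356,.10]),.2)
move_to(np.array([.43,.31,.17]),Q(0)); hold(.05); w=save('wrist','w_scr2'); st()
P=cloud(w,True);H=hsv(w)
print('scr',fitm(w,big(box(P,.38,.5,.25,.45,.05,.066)&(H[...,0]>95)&(H[...,0]<125)&(H[...,1]>120)),.06,True))
tcp=np.array([.262,-.5393])
for nm in('side0','top0'):
    P=cloud(load(nm)).reshape(-1,3);
    for z in np.arange(.24,.8,.03):
        q=P[(P[:,2]>z)&(P[:,2]<z+.03)];d=q[:,:2]-tcp
        q=d[(np.hypot(*d.T)<.16)]
        if len(q)>3:
            e=np.array([.437,-.9]);e/=np.hypot(*e);n=np.array([-e[1],e[0]])
            print(nm,'h above tcp %.2f'%(z-.23),len(q),'radial',(q@e).min().round(3),(q@e).max().round(3),'lat',(q@n).min().round(3),(q@n).max().round(3))
E
```

```text
down 23.63 [0.45   0.356  0.0382] [-0.2  0.6 -1.3] 0.0201 30.0
open 24.87 [0.45   0.356  0.0382] [-0.4  0.6 -0.5] 0.0875 0.0
 25.86 [0.4294 0.3098 0.1674] [ 0.1 -0.1  0.3] 0.0879 0.0
scr (np.int64(2741), array([450.1, 356.1]), array([19.7, 96. ]), 2.85)
side0 h above tcp 0.01 87 radial -0.061 0.057 lat -0.014 0.016
side0 h above tcp 0.04 89 radial -0.068 0.056 lat -0.014 0.016
side0 h above tcp 0.07 240 radial -0.089 0.08 lat -0.039 0.036
side0 h above tcp 0.10 255 radial -0.094 0.085 lat -0.034 0.036
side0 h above tcp 0.13 134 radial -0.047 0.02 lat -0.026 0.035
side0 h above tcp 0.16 154 radial -0.045 0.031 lat -0.036 0.038
side0 h above tcp 0.19 162 radial -0.045 0.018 lat -0.029 0.043
side0 h above tcp 0.22 164 radial -0.042 0.026 lat -0.026 0.039
side0 h above tcp 0.25 147 radial -0.145 0.03 lat -0.002 0.068
side0 h above tcp 0.28 152 radial -0.143 0.028 lat 0.01 0.072
side0 h above tcp 0.31 241 radial -0.143 0.038 lat -0.042 0.072
side0 h above tcp 0.34 345 radial -0.056 0.041 lat -0.057 0.073
side0 h above tcp 0.37 170 radial -0.038 0.038 lat -0.059 0.065
top0 h above tcp 0.07 233 radial -0.087 0.08 lat -0.03 0.038
top0 h above tcp 0.10 316 radial -0.09 0.088 lat -0.029 0.037
top0 h above tcp 0.13 61 radial -0.043 -0.019 lat -0.03 0.036
top0 h above tcp 0.16 72 radial -0.042 0.01 lat -0.028 0.042
top0 h above tcp 0.19 69 radial -0.041 0.01 lat -0.03 0.043
top0 h above tcp 0.22 49 radial -0.039 -0.031 lat -0.014 0.024
top0 h above tcp 0.25 103 radial -0.153 -0.026 lat -0.033 0.071
top0 h above tcp 0.28 175 radial -0.159 -0.029 lat -0.034 0.071
top0 h above tcp 0.31 983 radial -0.157 0.03 lat -0.058 0.074
top0 h above tcp 0.34 923 radial -0.155 0.049 lat -0.065 0.073
top0 h above tcp 0.37 1598 radial -0.038 0.035 lat -0.061 0.069
```

The scraper is back in place at (450.1, 356.1), top at 60 mm. The wrist housing (28–40 cm above the TCP, ±7 cm) would hit the eyepieces if the hand grasped the cover vertically. I'll grasp the handle with the hand rolled 10° away about the cover's x axis, which keeps the pads flat on the handle, and pull out toward the robot. First a closer look.

```bash
cat >> h.py <<'E'
def C(th,tilt,roll=np.radians(10)):
    from scipy.spatial.transform import Rotation as R
    r=R.from_euler('z',th)*R.from_euler('y',tilt)*R.from_euler('x',roll); G=r*R.from_matrix(np.array([[0,1,0],[1,0,0],[0,0,-1.]]))
    q=G.as_quat();return r,np.array([q[3],q[0],q[1],q[2]])
E
python3 - <<'E'
from h import *
for nm in('w_sta','wA','wA2','wB2'):
    w=load(nm);P=cloud(w,True)
    try: print(nm,'rail',fitm(w,big(box(P,.60,.68,-.06,.18,.0495,.0545)),.051,True))
    except Exception as e: print(e)
_,q=C(np.radians(-3),0)
for p in[(.36,-.1,.2),(.36,-.33,.12),(.44,-.325,.06),(.44,-.325,.026)]: print(p,inverse_kinematics(np.array(p),q))
move_to(np.array([.43,.1,.25]),Q(0))
move_to(np.array([.36,-.1,.2]),q); move_to(np.array([.36,-.35,.15]),q);hold(.2); w=save('wrist','w_cov2'); st()
P=cloud(w,True)
print('handle',fitm(w,big(box(P,.40,.48,-.4,-.24,.042,.048)),.044,True))
H=hsv(w);print('board',fitm(w,big(box(P,.33,.56,-.45,-.2,.009,.019)&(H[...,1]>50)&(H[...,0]<28)),.014,True))
E
```

```text
w_sta rail (np.int64(2406), array([642.9,  65.3]), array([ 29.5, 194.3]), 4.61)
wA rail (np.int64(5816), array([639.6, 109.9]), array([ 29.4, 106. ]), 4.17)
wA2 rail (np.int64(6432), array([641.1,  89.1]), array([ 29.6, 147.1]), 4.25)
wB2 rail (np.int64(5537), array([643.1,  66. ]), array([ 30.8, 193.4]), 4.51)
(0.36, -0.1, 0.2) [-0.5066731  -0.48985814  1.80022973  0.16588353  1.90415035 -0.40565014]
(0.36, -0.33, 0.12) [-0.89308762 -0.09486288  1.62117256  0.11785638  1.74473058 -0.82784047]
(0.44, -0.325, 0.06) [-0.77976998  0.07965828  1.55520886  0.13024245  1.62299402 -0.72818569]
(0.44, -0.325, 0.026) [-0.77976998  0.10403253  1.59149175  0.13006818  1.56284963 -0.73605901]
 28.89 [ 0.3606 -0.3492  0.1509] [-0.1  0.2  0.1] 0.0878 0.0
handle (np.int64(1613), array([ 438. , -322.4]), array([88.6, 16. ]), 86.36)
board (np.int64(24208), array([ 434.4, -322.8]), array([175.1, 158.3]), 86.65)
```

```bash
python3 - <<'E'
from h import *
_,q=C(np.radians(-3.3),0)
move_l(np.array([.385,-.338,.085]),.2,q)
move_l(np.array([.4387,-.3275,.070]),.2); move_l(np.array([.4387,-.3275,.0265]),.1); hold(.25); st('at')
close(); hold(.15); st('closed')
move_l(np.array([.432,-.329,.045]),.1); st('lift')
move_l(np.array([.365,-.335,.11]),.2); hold(.1); st('out')
im=save('side','s1')
c=cv2.resize(im['frame'][130:270,240:420],None,fx=3.5,fy=3.5,interpolation=cv2.INTER_CUBIC); cv2.imwrite('pics/s1c.png',c)
E
```

```text
at 30.66 [ 0.4389 -0.3277  0.0271] [ 0.  -0.7 -0.1] 0.088 0.0
closed 31.91 [ 0.4386 -0.3275  0.0265] [-0.1 -0.3  0.2] 0.016 30.0
lift 32.26 [ 0.4323 -0.3295  0.0458] [ 0.   0.2 -2.3] 0.016 30.0
out 32.98 [ 0.3652 -0.3343  0.1083] [-0.4  0.3 -2.5] 0.0158 30.0
```

View pics/s1c.png

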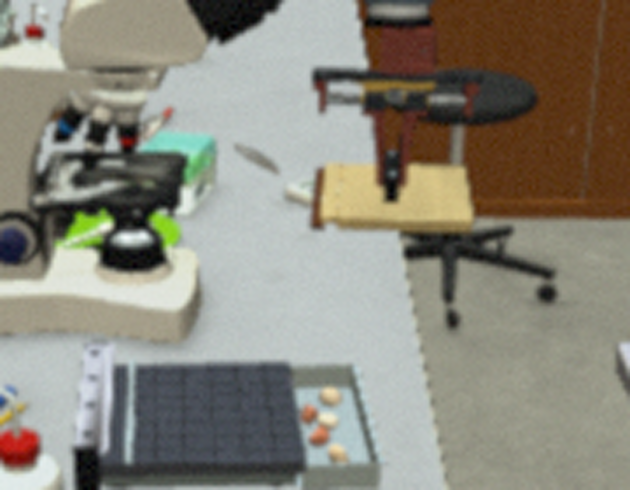

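The cover is held flat with its tongue at the left (rear side), clear of the microscope, and the chips lie in the trough at crop (320–338, 395–455). Before carrying it over I'll check the station x against the ridge and the plate's front edge, using the images I already have.

```bash
python3 - <<'E'
from h import *
o=np.array([.5523,.0587]);yaw=np.radians(4.4)
for nm in('wB2','wA2','wA','w_sta'):
    w=load(nm);g=cv2.cvtColor(w['frame'],cv2.COLOR_BGR2GRAY).astype(float)
    for z,lo,hi,lab in((.0375,.048,.076,'ridge'),(.032,-.10,-.07,'front')):
        W=plane(w,z,True);d=W[...,:2]-o;c,s=np.cos(yaw),np.sin(yaw);X=d[...,0]*c+d[...,1]*s;Y=-d[...,0]*s+d[...,1]*c
        for y0 in(.0,.03,.06):
            xs=np.arange(lo,hi,.001);m=(abs(Y-y0)<.012)
            pr=[g[m&(abs(X-x)<.0008)].mean() if (m&(abs(X-x)<.0008)).any() else np.nan for x in xs]
            pr=np.array(pr);th=(np.nanmin(pr)+np.nanmax(pr))/2;b=pr>th
            k=np.flatnonzero(np.diff(b.astype(int)));print(nm,lab,y0,[round(float(1000*(xs[i]+.001*(th-pr[i])/(pr[i+1]-pr[i]))),1) for i in k])
E
```

```text
wB2 ridge 0.0 [56.9, 58.1, 59.2, 64.1]
wB2 ridge 0.03 [56.8, 57.8, 59.2, 64.1]
wB2 ridge 0.06 [56.6, 57.7, 59.2, 64.0]
wB2 front 0.0 [-84.3]
wB2 front 0.03 [-84.6]
wB2 front 0.06 [-84.7]
wA2 ridge 0.0 [58.3, 64.2]
wA2 ridge 0.03 [58.7, 64.1]
wA2 ridge 0.06 [58.0, 64.0]
wA2 front 0.0 [-84.2]
wA2 front 0.03 [-84.1]
wA2 front 0.06 [-84.3]
wA ridge 0.0 [49.0, 61.8]
wA ridge 0.03 [58.7, 64.3]
wA ridge 0.06 [58.7, 64.0]
wA front 0.0 [-84.0]
wA front 0.03 [-84.1]
wA front 0.06 [-84.2]
w_sta ridge 0.0 [58.0, 64.3]
w_sta ridge 0.03 [57.7, 64.3]
w_sta ridge 0.06 [56.8, 57.3, 59.0, 63.7]
w_sta front 0.0 [-85.3]
w_sta front 0.03 [-85.3]
w_sta front 0.06 [-85.5]
```

The ridge reads 58–64.2 and the front edge −84.3 to −85.4, so the station pose holds to about 0.5 mm. Now the approach and the tilted insertion, with the force watched.

```bash
cat >> h.py <<'E'
O2=np.array([.5524,.0586]);Y2=np.radians(4.5);TC=np.array([0,-.005,.0265])
def CP(xt,zt,tilt,yt=0.,yaw=Y2):
    """TCP pose for cover tongue tip at station (xt,yt,zt), nose-down tilt [deg]"""
    from scipy.spatial.transform import Rotation as R
    b=np.radians(tilt);r=R.from_euler('z',yaw)*R.from_euler('y',b)
    return S(xt,yt,zt,O2,Y2)+r.apply(TC-np.array([.084,0,0])),C(yaw,b)[1]
E
python3 - <<'E'
from h import *
B=20.5;c,s=np.cos(np.radians(B)),np.sin(np.radians(B))
pt=lambda d:CP(.0805-d*c,.0324+d*s,B)
p,q=pt(.07);pf,_=pt(0)
for a in((.38,-.05,.16),): print(inverse_kinematics(np.array(a),C(0,0)[1]))
print(p.round(3),inverse_kinematics(p,q),pf.round(3),inverse_kinematics(pf,q))
p2,q2=CP(.0825,.032,0);print(p2.round(3),inverse_kinematics(p2,q2))
move_l(np.array([.36,-.20,.13]),.25,C(0,0)[1]); st()
move_to(np.array([.40,.0,.17]),C(Y2,0)[1]); st()
move_to(*pt(.09)); move_l(pt(.05)[0],.1,q); hold(.3); st('pre')
a=save('side','s2');b=save('wrist','w_pre')
c=cv2.resize(a['frame'][200:300,240:380],None,fx=4,fy=4,interpolation=cv2.INTER_CUBIC)
o=np.zeros((600,800,3),np.uint8);o[:400,:560]=c;
o[400:,:]=0;wb=cv2.resize(b['frame'],(266,200));o[400:,:266]=wb
cv2.imwrite('pics/pre.png',o)
E
```

```text
[-0.36610289 -0.48236295  1.86571782  0.16800866  1.81789151 -0.32978885]
[0.498 0.049 0.111] [-0.05564731  0.16550635  1.40848629  0.13552827  1.94128154 -0.0773237 ] [0.564 0.054 0.087] [-0.04283804  0.35101054  1.23533415  0.13982983  1.92728843 -0.06556301]
[0.551 0.053 0.059] [-0.07125248  0.01188999  1.62779752  0.17271225  1.52884563 -0.15938392]
 33.73 [ 0.3601 -0.2005  0.1297] [-0.9 -0.3 -2.6] 0.0158 30.0
 34.57 [ 0.4001 -0.0012  0.1694] [-0.1 -0.9 -3. ] 0.0159 30.0
pre 36.11 [0.517  0.0508 0.1045] [ 0.3 -1.1 -2. ] 0.0157 30.0
```

View pics/pre.png

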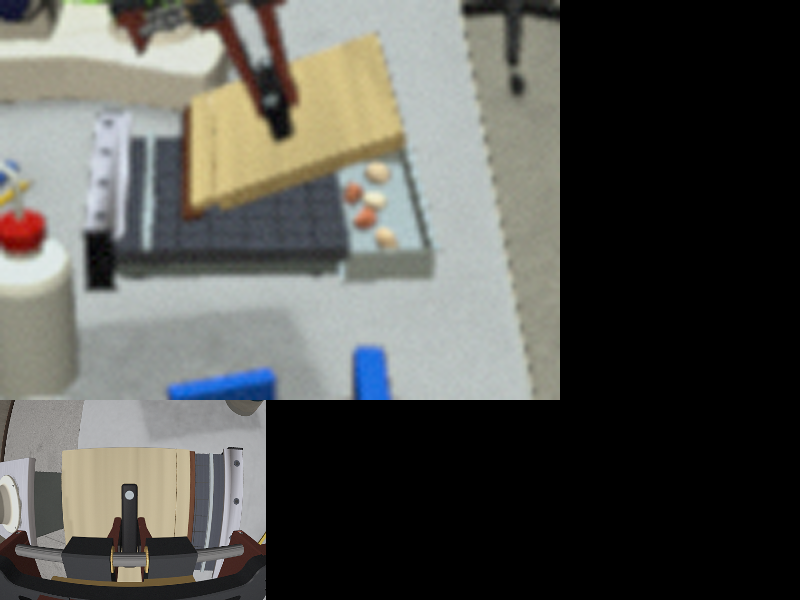

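The cover is tilted tongue-low in front of the ridge, with the tongue at crop (187,215), the ridge line at 150 and the rail at 105. In the wrist tile the tongue runs parallel to the ridge. I'll check centring from the cloud and then slide in.

```bash
cat > ins.py <<'E'
from h import *
w=load('w_pre');P=cloud(w,True);d=P[...,:2]-O2;c,s=np.cos(Y2),np.sin(Y2);X=d[...,0]*c+d[...,1]*s;Y=-d[...,0]*s+d[...,1]*c;H=hsv(w)
tan=big((H[...,1]>50)&(H[...,0]<28)&(P[...,2]>.035)&(P[...,2]<.15)&(X>-.15)&(X<.06))
for x0 in(-.08,-.05,-.02,.01):
    m=tan&(abs(X-x0)<.006);print('cover ymax at',x0,np.percentile(Y[m],99.5).round(4),end=' ')
m=box(P,.6,.68,-.1,.2,.049,.055)&(X>.07);print('rail ymax',np.percentile(Y[m],99.5).round(4))
red=(H[...,1]>90)&((H[...,0]<12)|(H[...,0]>170))&(P[...,2]>.03)&(P[...,2]<.08)&(X>0)&(X<.06)&(Y>-.02);red=big(red)
print('tongue top-edge: X max by y',[(y0,np.percentile(X[red&(abs(Y-y0)<.01)],97).round(4)) for y0 in(.01,.04,.07) if (red&(abs(Y-y0)<.01)).any()])
E
python3 ins.py
```

```text
cover ymax at -0.08 0.0862 cover ymax at -0.05 0.0863 cover ymax at -0.02 0.0863 cover ymax at 0.01 0.0861 rail ymax 0.0958
tongue top-edge: X max by y [(0.01, np.float64(0.0357)), (0.04, np.float64(0.0358)), (0.07, np.float64(0.0358))]
```

Square to within 0.1 mm and centred to within 0.6 mm. I'll insert with a +0.5 mm correction in y.

```bash
python3 - <<'E'
from h import *
B=20.5;c,s=np.cos(np.radians(B)),np.sin(np.radians(B));yt=.0005
pt=lambda d:CP(.0805-d*c,.0324+d*s,B,yt)
move_l(pt(.024)[0],.08,pt(0)[1]); hold(.2); f0=state()['ft_force']; st('start')
d=.024
while d>-.0005:
    d-=.002; move_l(pt(max(d,0))[0],.05); hold(.04); f=state()['ft_force']-f0
    print(round(d*1000,1),f.round(1))
    if np.linalg.norm(f)>10: break
hold(.15); st('end')
E
```

```text
start 36.88 [0.5412 0.0532 0.0953] [-0.6  0.6 -1.7] 0.0157 30.0
22.0 [-0.5 -0.4 -0.3]
20.0 [ 0.2 -0.5 -0.7]
18.0 [ 1.1 -1.1 -1.3]
16.0 [ 0.9 -0.6 -0.5]
14.0 [ 0.5  0.1 -1.2]
12.0 [ 0.7 -1.  -1.1]
10.0 [ 0.3 -0.7 -0. ]
8.0 [-0.  -1.  -0.9]
6.0 [ 0.3  0.3 -0.7]
4.0 [ 0.4 -1.  -0.3]
2.0 [ 0.3 -0.3  0.3]
-0.0 [-0.3 -1.4 -0.7]
-2.0 [ 0.4 -0.4 -0.7]
end 40.83 [0.5638 0.055  0.0867] [-0.1  0.6 -2.1] 0.016 30.0
```

```bash
python3 - <<'E'
from h import *
yt=.0005; ok=True; f0=state()['ft_force']
for xt,zt,b in((.0808,.0324,17),(.0813,.0324,13),(.0818,.0325,9),(.0822,.0326,6),(.0824,.0326,3.5),(.0825,.0326,1.5),(.0825,.0325,0.3)):
    p,q=CP(xt,zt,b,yt); move_l(p,.05,q); hold(.1); s=state(); f=s['ft_force']-f0; print(b,f.round(1),round(s['time'],2))
    if np.linalg.norm(f)>15: ok=False;break
z=.0325
while ok and z>.0305:
    z-=.0005; p,q=CP(.0825,z,0,yt); move_l(p,.03,q); hold(.1); f=state()['ft_force']-f0
    print(round(z,4),f.round(1))
    if f[2]>4: break
st('end')
save('wrist','w_cl')
E
```

```text
17 [ 0.2 -0.9  0.3] 41.17
13 [-0.3 -1.5 -0.4] 41.54
9 [ 0.5 -0.5  0.5] 41.91
6 [ 0.5 -0.8  0.7] 42.26
3.5 [-0.3 -0.8 -1. ] 42.61
1.5 [ 0.3 -0.3  0.3] 42.96
0.3 [ 0.5 -0.5 -1.2] 43.31
0.032 [-1.  -1.5 -0.4]
0.0315 [-2.8 -1.2  5.5]
end 44.01 [0.5513 0.054  0.0585] [-2.9 -0.6  3.4] 0.0156 30.0
```

```bash
python3 - <<'E'
from h import *
gripper_open(); hold(.1); st('open')
p=state()['ee_pos']; move_l(p+.07*np.array([0,-np.sin(.1745),np.cos(.1745)]),.15)
move_l(np.array([.43,.05,.25]),.25,Q(0)); hold(.15); w=save('wrist','w_fin'); a=save('side','s_fin'); st()
P=cloud(w,True);d=P[...,:2]-O2;c,s=np.cos(Y2),np.sin(Y2);X=d[...,0]*c+d[...,1]*s;Y=-d[...,0]*s+d[...,1]*c;H=hsv(w)
m=big((H[...,1]>50)&(H[...,0]<28)&(P[...,2]>.042)&(P[...,2]<.05)&(abs(X)<.1))
for x0 in(-.07,0,.05):print('z at x',x0,[np.median(P[m&(abs(X-x0)<.006)&(abs(Y-y)<.015)][:,2]).round(4) for y in(.03,.07)],'ymax',np.percentile(Y[m&(abs(X-x0)<.006)],99.5).round(4))
print('front x',[np.percentile(X[m&(abs(Y-y)<.008)],1).round(4) for y in(.0,.04,.07)],'rear',[np.percentile(X[m&(abs(Y-y)<.008)],99).round(4) for y in(.0,.04,.07)],'exp -84/73.5 + o')
h=big(box(P,.5,.6,0,.12,.07,.08));print('handle',fitm(w,h,.076,True),'expected at',S(0,0,0,O2,Y2))
o=np.zeros((600,800,3),np.uint8);o[:300,:400]=cv2.resize(w['frame'],(400,300));cc=cv2.resize(a['frame'][190:340,230:380],(400,400));o[:400,400:]=cc
cv2.imwrite('pics/fin.png',o)
E
```

```text
open 45.34 [0.5513 0.054  0.058 ] [ 0.1 -0.2 -1. ] 0.088 0.0
 47.05 [0.4302 0.0497 0.2484] [ 0.  -1.   0.6] 0.0877 0.0
z at x -0.07 [np.float64(0.0464), np.float64(0.0464)] ymax 0.0869
z at x 0 [np.float64(0.048), np.float64(0.0463)] ymax 0.0871
z at x 0.05 [np.float64(0.0463), np.float64(0.0463)] ymax 0.0872
front x [np.float64(-0.0838), np.float64(-0.0842), np.float64(-0.084)] rear [np.float64(0.0705), np.float64(0.0704), np.float64(0.0701)] exp -84/73.5 + o
handle (np.int64(1192), array([549.8,  58.5]), array([17.7, 89.3]), 4.7) expected at [0.5524 0.0586 0.    ]
```

View pics/fin.png

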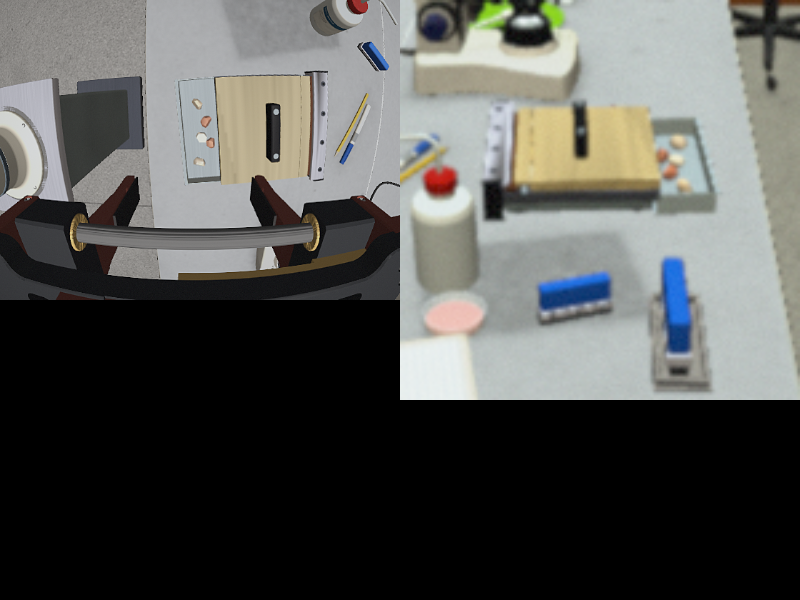

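The cover lies flat, with its top at 46.3 mm front and rear. Its offset is about −1.6 mm in x and 0.5 mm or less in y, and it is square. The chips are in the trough, the scraper stands in its rest, and the bottle, dish and timer are untouched.

```bash
python3 -c "
from bench import *
print(job_done())"
```

```text
the job is handed in; nothing more can be done
None
```

The job is handed in at about 47 s of the 67 s allowed: all five chips are in the trough, the scraper stands in its rest, and the cover lies flat and centred, locked behind the ridge.

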